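Nudge the collector plate onto its locating pins

ROBOT

A 6-joint arm with a two-finger parallel gripper is mounted at the origin on the work surface. World frame = base frame: x ahead of the robot, y to its left, z up, the work surface at z = 0. Lengths are in m, angles in rad, forces in N, time in s.
With the tool pointing down it reaches from about 0.35 to 0.975 m from the base axis. Payload 4.9 kg.
Tool frame: the origin (TCP) lies at the very end of the fingers, on their centre line; the grasp point (between the pads) lies 19 mm behind it (ctrl.pinch_z is the distance from the TCP to the grasp point, in m); z points along the fingers, y is the direction in which the jaws open and shut (so a half turn about z gives the same grasp; the last joint's range is limited). The gripper opens to 85 mm and grips with 20 to 120 N. Pads are 22 mm wide; open, the fingers measure 114 mm over their backs; the gripper's body (76 mm by 85 mm) begins 54 mm behind the grasp point. The pads swing forward as they close: fully open they stand 13 mm farther back than shut.
Start: joints at [-1.254, 0.053, 1.613, -0, 1.476, -0.119], TCP at [0.264, -0.567, 0.231] pointing down, gripper open.
Joint ranges: [-3.01, 3.01], [-1.01, 2.22], [0.06, 2.58], [-1.02, 4.17], [0.09, 2.62], [-3.14, 3.14]. Speed limits (rad/s): [2.57, 2.57, 3.14, 3.14, 3.14, 3.14].

INTERFACE

Orientations are given as a rotation vector (axis times angle).
In Python, from station import ctrl gives the robot as it stands.
- The arm moves only by the tool carry_out, never from a script. Its argument "series" is a list of rows, each a list of 7 numbers: the shift along the world's x, y, z each as a share of 0.025 m, from -1 to 1, then the turn, a rotation vector about the world's x, y, z each as a share of 0.1 rad, from -1 to 1, then the opening, from 0 (shut) to 1 (fully open). A call has 1 to 12 rows; each row shifts and turns the commanded pose from where the row before left it; what a row does not reach is not made up. A row lasts 1/10 s, in which the tool goes at most 50 mm and 8.59 degrees, less where a joint would pass 70% of its speed; a pose out of reach is approached as far as the arm can. A call with a number of a shift or a turn outside -1 to 1 is refused whole. A call with a gripper value outside its range is refused whole. The fingers move at their own pace and stop on an object; "grip_force" is the grip in N (left out, the last holds). Time passes only in rows, so rows that do not move let the fingers close. It gives the time, the measured TCP pose, the force and the opening at its end, in the units of the state.
- ctrl.get_obs(): the state, without advancing time (a new reading comes with each control period).
- ctrl.get_image(name): name is "scene" or "top" or "wrist"; returns a dict with "frame" (384x512x3 uint8, blue, green, red), "fx", "fy", "cx", "cy" (pixels), "R" (3x3) and "t" (3): a world point X has camera coordinates R X + t; the wrist camera has in their place "hand_eye" (4x4, takes a point from camera to tool coordinates, whose origin is the TCP and whose axes are the flange's). Camera axes: x right, y down, z forward; pixel columns grow to the right and rows downward; lengths in m; the calibration is good to about 2 mm. A picture is of the moment at which its call begins: read the wrist's pose just before it. There is no depth.
- ctrl.finish_job(): hands the job in, once; it reports no verdict.
Trained networks look in a picture, given as the dict that the camera call returned (one of the last four; its "shot" number tells which), for a name from the list of things; names that differ only in an ending like _2 or _b are one class to them, and where a whole thing is asked for, a point or a joint stands for the part that bears it (a point fixed in the world has none). Each returns a list of dicts, best first, with "p" (0 to 1); they miss things now and then, are a little off and sometimes report something else, mostly with a low value. They report only what shows in the picture. A call takes as long as a camera call. They do not tell look-alikes from the thing itself.
- ctrl.trace(picture, name): "mask" (384x512 bool, what is visible of it) and "rect" ([left, top, width, height] as shares, 0 to 1, of the picture: columns of its width, rows of its height, round what is visible of it).
- ctrl.mark_of(picture, name): "position" ([column, row] as shares, 0 to 1, of the picture: columns of its width, rows of its height: a listed point, or the origin of a listed thing).
The state is a dict: "t": time; "q": joint angles; "dq": joint speeds; "effort": joint torques, N m; "tool_pos": TCP position; "tool_rot": TCP orientation; "contact_force": force on the tool from outside, world axes, zero at the start; "wrist_torque": the same for the moment, N m; "opening": finger opening in m.
Only numpy, scipy, OpenCV 4.12 (cv2) and the standard library are available. Lean on these libraries where they do the work, as an engineer would, in place of code of your own. Each camera call takes 0.05 s, during which the arm holds its last target.

TASK

The loose aluminium collector plate lies askew on its blue stand, propped up on the two brass locating pins. Nudge it sideways across the stand with the fingertips, without ever picking it up, until both its holes drop over the two pins and it lies flat on the stand. Leave the amber vial, the white jar and the brass post where they stand.

Things in the scene. Friction and masses are not known exactly. Their poses are not given: they have to be found in the camera images.
- stand: Fixed blue stand, slab 15 mm thick, with a red fence on its left and two brass pins. Origin at its underside (on the bench); x points broadly away from the robot, y left, z up. Slab: x -135 to +135 mm, y -130 to +85 mm. Pins at x = +50, y = +35 and -35 mm. White lines on the slab pass through the pins: one across at x = +50, and one from each pin to the far edge.
- plate: Loose aluminium plate, 150 (x) by 120 (y) by 9 mm, 0.3 to 0.57 kg, white square on top; slides easily. Origin at the centre of its underside, z up. Holes at x = +40, y = +35 and -35 mm. At the start its near edge rests on the slab, its far part on top of the pins (about 5 deg tilt), turned up to 0.1 rad. Seated, its origin is at x +10, y 0, z +15 mm in the stand's frame, and the pins stand 3 mm proud of it.
- fence (a point): Middle of the top inner edge of the red fence, 40 mm above the bench. The fence is 220 mm long (along the stand's x, -110 to +110 mm), 12 mm thick; its inner face is at y = +60.5 mm. A plate flush against it has its holes in line with the pins and need only be pushed along the stand's +x until it drops.
- pin_left (a point): Centre of the tip of the left pin (nearer the fence): brass, upright, 10 mm in diameter, rounded top 12 mm above the slab, 27 mm above the bench. Hidden under the plate at the start.
- pin_right (a point): Centre of the tip of the right pin, same height.
- hole_left (a point): Centre of the left hole of the plate (14 mm in diameter, right through), at its underside; it belongs on the left pin. The holes start 12 to 26 mm short of the pins along the stand's x, and 7 to 22 mm to the right of them (both a few mm more or less where the plate is turned).
- hole_right (a point): Centre of the right hole of the plate (14 mm), at its underside; it belongs on the right pin.
- vial: Bystander: closed amber glass vial, 44 mm in diameter, 78 mm tall, standing on the bench. Origin at the centre of its underside.
- jar: Bystander: white jar with a black cap, 50 mm in diameter, 50 mm tall, standing on the bench. Origin at the centre of its underside.
- post: Bystander: brass post on a round foot 34 mm in diameter, 62 mm tall, with a 24 mm head, standing on the bench. Origin at the centre of its underside.
Things that resemble listed ones, but are neither listed nor needed, are in the scene too. Of the things like the plate, leave any that is black; of the rest the larger one is meant.

How it is judged:
At the end, for the whole second after the job is handed in: Each hole is within 4 mm (horizontally) of its own pin with the plate's underside there less than 2.5 mm above the slab, the plate is level within 0.03 rad and at rest, and the vial, jar and post stand upright within 20 mm of where they began (horizontal distance between hole_left and pin_left below 0.004 m and z of each of hole_left, hole_right in the frame of stand below 0.0175 m and horizontal distance between hole_right and pin_right below 0.004 m and angle between plate's own z axis and vertical below 0.03 rad and linear speed of plate below 0.01 m/s and distance of each of vial, jar, post from where it was at the start of the episode below 0.02 m and angle between each of vial, jar, post's own z axis and vertical below 0.2 rad); the robot touches nothing.
It fails at once if the plate is lifted or carried: its centre more than 22 mm above the slab, or tipped by more than 0.3 rad (z of plate in the frame of stand above 0.037 m or angle between plate's own z axis and vertical above 0.3 rad).
It fails at once if a bystander is lifted, knocked over or pushed more than 30 mm (distance of any of vial, jar, post from where it was at the start of the episode above 0.03 m or angle between any of vial, jar, post's own z axis and vertical above 0.5 rad).
It also fails if it takes over 45 s, if anything falls off the work surface, if the arm or the gripper's body presses on something with over 40 N, if the wrist force passes 120 N, or if a joint passes its speed limit or range.

## Working session

There is one attempt and no reset: what is moved stays moved. The work goes in short steps, Python scripts to look and compute and a tool call to move; the robot and the scene stay as the last step left them, time stands still between calls to the robot, and variables do not carry over. Pictures are saved under pics/ and viewed, and the job is handed in when it is done.

Besides the shell and the picture viewer there is one more tool, called by a JSON object that holds its "op" and its "data", one argument or row to a line. carry_out: Moves the arm, as the interface text tells. Shift numbers are shares of 0.025 m and turn numbers shares of 0.1 rad, none past 1 either way. Its arguments: {"type":"object","properties":{"series":{"type":"array"},"grip_force":{"type":"number"}},"required":["series"]}

```bash
ls; mkdir -p pics; python3 - <<'E'
from station import ctrl
import cv2, json
o=ctrl.get_obs();print({k:(v if not hasattr(v,'tolist') else v.tolist()) for k,v in o.items()})
for n in("scene","top"):
    p=ctrl.get_image(n);cv2.imwrite(f"pics/{n}0.png",p["frame"])
    print(n,p["fx"],p["fy"],p["cx"],p["cy"],p["R"],p["t"])
    for k in("plate","stand","fence","pin_left","pin_right","hole_left","hole_right","vial","jar","post"):
        r=ctrl.mark_of(p,k);print(k,[(round(a["position"][0]*512,1),round(a["position"][1]*384,1),round(a["p"],2)) for a in r])
E
```

```text
pics
{'t': 0.0, 'q': [-1.2539943706622665, 0.053369124884304654, 1.6143147894804248, -1.220543700446912e-05, 1.47596255834637, -0.11903110343852814], 'dq': [0.001727992233164439, -0.00029426540273969494, 0.0008038100083919053, -0.0010735205363126817, -6.626669775883329e-06, 0.00014941305967693618], 'effort': [0.0009122779920289759, -39.36729669570923, -37.01810002326965, -0.00021047366772108944, 0.006910328229423612, -9.211157703248318e-06], 'tool_pos': [0.26363804963016296, -0.5659882768193221, 0.2300429783283745], 'tool_rot': [-3.0652993121857177, -0.6787596315134703, 0.00033726943331975574], 'contact_force': [0.5835742167104045, -0.7598283535177472, 1.1632049226276706], 'wrist_torque': [0.017104329180986606, 0.018636933991429308, 0.08012959059030689], 'opening': 0.085324986043382}
scene 410.94183992915856 410.94183992915856 258.2422271861217 192.46317197833994 [[-0.33981129  0.94048933  0.00284547]
 [ 0.78863056  0.28658856 -0.54399341]
 [-0.51243549 -0.18261108 -0.83908466]] [ 0.16651156 -0.38977971  1.08496357]
plate [(323.1, 146.5, 0.76), (186.0, 144.3, 0.68), (265.7, 232.7, 0.
[... 370 characters left out ...]
.9, 288.9, 0.77)]
top 365.2441716084371 365.2441716084371 256.19875455594524 184.0186731025695 [[ 1.44807081e-01 -9.89459830e-01 -3.91817528e-04]
 [-9.63129195e-01 -1.40862835e-01 -2.29215653e-01]
 [ 2.26744488e-01  3.35694204e-02 -9.73375586e-01]] [-0.05592943  0.51708268  0.66437652]
plate [(212.0, 276.4, 0.87), (347.1, 243.6, 0.83), (246.8, 155.8, 0.68)]
stand []
fence [(206.2, 146.0, 0.91), (264.5, 140.1, 0.32)]
pin_left [(224.0, 124.3, 0.64)]
pin_right [(258.1, 130.0, 0.62)]
hole_left [(232.6, 138.1, 0.96), (329.5, 226.5, 0.85), (216.9, 295.8, 0.71)]
hole_right [(263.7, 140.0, 0.95), (364.4, 223.5, 0.64)]
vial [(333.9, 146.9, 0.85)]
jar [(161.4, 165.9, 0.93)]
post [(173.0, 135.9, 0.56)]
```

```bash
python3 - <<'E'
import cv2
for n in("scene","top"):
    f=cv2.imread(f"pics/{n}0.png");cv2.imwrite(f"pics/{n}0b.png",cv2.resize(f,(800,600),interpolation=cv2.INTER_CUBIC))
E
```

```text
(no output)
```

View pics/scene0b.png

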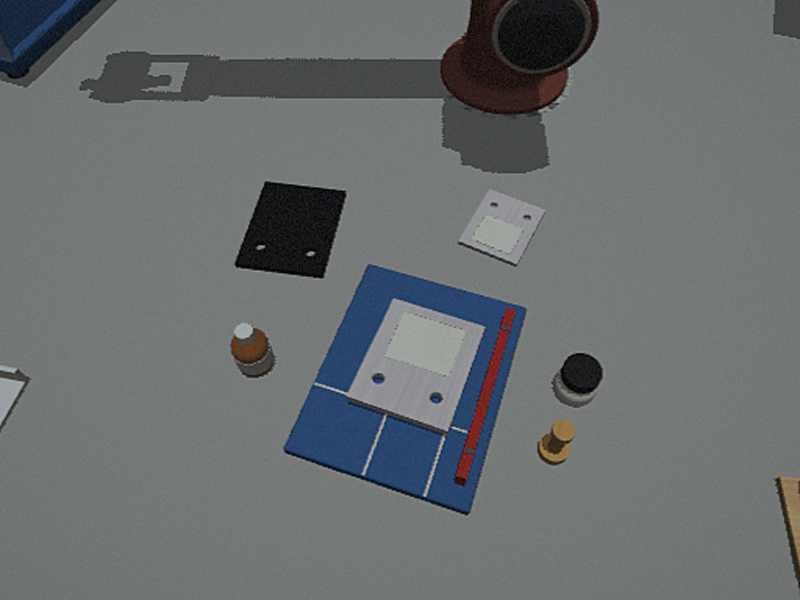

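View pics/top0b.png

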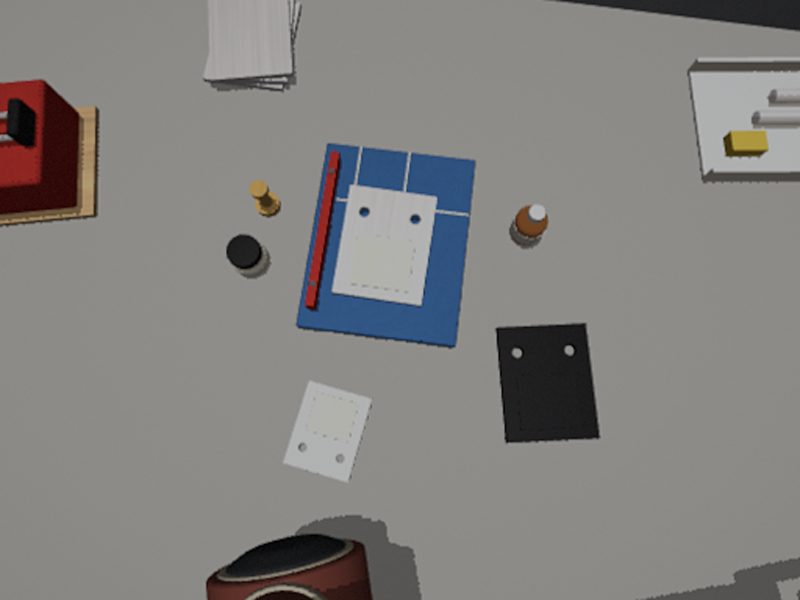

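```bash
cat > h.py <<'E'
import cv2, numpy as np
from scipy.optimize import least_squares
def proj(p,X):
    r=cv2.Rodrigues(np.array(p["R"]))[0]
    K=np.array([[p["fx"],0,p["cx"]],[0,p["fy"],p["cy"]],[0,0,1.]])
    return cv2.projectPoints(np.array(X,float).reshape(-1,3),r,np.array(p["t"],float),K,None)[0].reshape(-1,2)
def largest(m):
    n,l,s,c=cv2.connectedComponentsWithStats(m.astype(np.uint8))
    return (l==1+np.argmax(s[1:,4])) 
def quad(m):
    c,_=cv2.findContours(m.astype(np.uint8),cv2.RETR_EXTERNAL,cv2.CHAIN_APPROX_NONE)
    c=cv2.convexHull(max(c,key=cv2.contourArea))
    c0=max(cv2.findContours(m.astype(np.uint8),cv2.RETR_EXTERNAL,cv2.CHAIN_APPROX_NONE)[0],key=cv2.contourArea).reshape(-1,2).astype(float)
    q=cv2.approxPolyN(c,4,None,-1,True).reshape(-1,2).astype(float)
    # refine by line fit
    L=[]
    for i in range(4):
        a,b=q[i],q[(i+1)%4];d=b-a;n=np.linalg.norm(d);d/=n
        s=(c0-a)@d;e=np.abs((c0-a)@np.array([-d[1],d[0]]))
        k=c0[(s>.1*n)&(s<.9*n)&(e<2.5)]
        vx,vy,x,y=cv2.fitLine(k.astype(np.float32),cv2.DIST_HUBER,0,.01,.01).ravel()
        L.append(np.array([vy,-vx,-(vy*x-vx*y)]))
    out=[]
    for i in range(4):
        x=np.cross(L[i-1],L[i]);out.append(x[:2]/x[2])
    return np.array(out)
def Rz(a): c,s=np.cos(a),np.sin(a);return np.array([[c,-s,0],[s,c,0],[0,0,1]])
def stand2w(S,X): return np.array(X,float)@Rz(S[2]).T+[S[0],S[1],0]
E
python3 - <<'E'
from station import ctrl
import cv2,numpy as np
from h import *
for n in("scene","top"):
    p=ctrl.get_image(n); f=p["frame"].copy()
    hsv=cv2.cvtColor(f,cv2.COLOR_BGR2HSV)
    for k in("stand","plate"):
        for r in ctrl.trace(p,k):
            m=r["mask"]; print(n,k,round(r["p"],2),m.sum(),[round(x*s) for x,s in zip(r["rect"],(512,384,512,384))])
            c,_=cv2.findContours(m.astype(np.uint8),cv2.RETR_EXTERNAL,cv2.CHAIN_APPROX_NONE)
            cv2.drawContours(f,c,-1,(0,255,0) if k=="stand" else (0,0,255),1)
            try: print(quad(m).round(1).tolist())
            except Exception as e: print(e)
    cv2.imwrite(f"pics/{n}1.png",cv2.resize(f[80:340,100:400] if n=="scene" else f[60:260,120:400],None,fx=2.5,fy=2.5))
    b=(hsv[...,0]>100)&(hsv[...,0]<125)&(hsv[...,1]>120)
    np.savez(f"{n}.npz",**{k:v for k,v in p.items()})
E
```

```text
scene stand 0.97 11062 [183, 165, 154, 165]
[[336.8999938964844, 196.89999389648438], [299.29998779296875, 328.8999938964844], [180.10000610351562, 288.6000061035156], [235.6999969482422, 169.10000610351562]]
scene plate 0.86 3093 [152, 119, 71, 53]
[[221.5, 122.0999984741211], [206.3000030517578, 177.10000610351562], [149.5, 169.89999389648438], [170.1999969482422, 117.30000305175781]]
scene plate 0.68 4680 [222, 192, 90, 87]
[[310.1000061035156, 208.5], [285.6000061035156, 277.29998779296875], [221.10000610351562, 255.1999969482422], [251.5, 191.60000610351562]]
scene plate 0.68 1550 [294, 122, 54, 48]
[[349.29998779296875, 133.6999969482422], [329.3999938964844, 168.89999389648438], [292.70001220703125, 154.6999969482422], [313.70001220703125, 122.0]]
top stand 0.86 7878 [192, 93, 113, 130]
[[303.70001220703125, 102.5999984741211], [291.20001220703125, 222.39999389648438], [189.1999969482422, 208.1999969482422], [210.10000610351562, 93.0999984741211]]
top plate 0.87 2433 [182, 245, 54, 62]
[[238.10000610351562, 255.60000610351562], [222.39999389648438, 308.6000061035156], [181.1999969482422, 296.20001220703125], [197.39999389648438, 243.5]]
top plate 0.86 3965 [216, 120, 65, 74]
[[278.20001220703125, 127.19999694824219], [269.0, 195.10000610351562], [212.5, 186.8000030517578], [223.39999389648438, 118.0999984741211]]
top plate 0.77 4430 [318, 206, 65, 78]
[[383.6000061035156, 280.5], [323.0, 284.3999938964844], [317.70001220703125, 210.6999969482422], [374.20001220703125, 206.8000030517578]]
```

View pics/scene1.png

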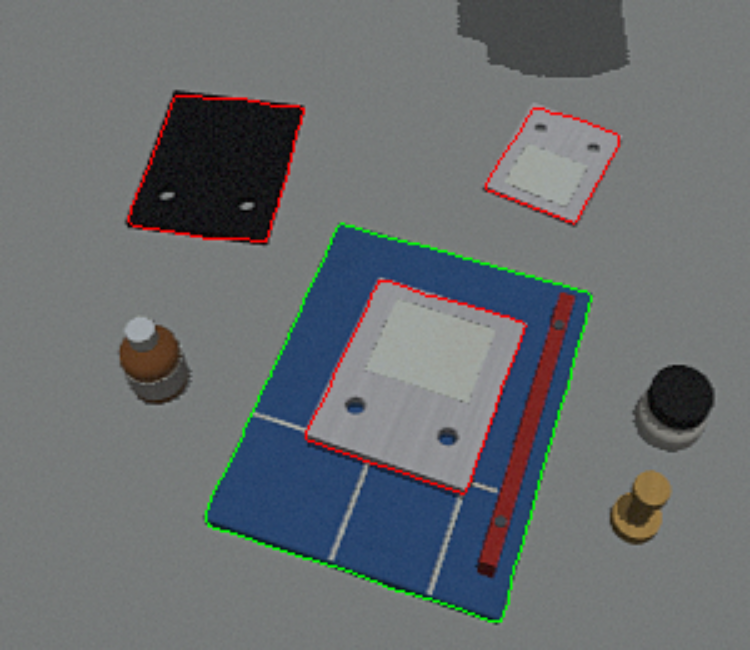

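View pics/top1.png

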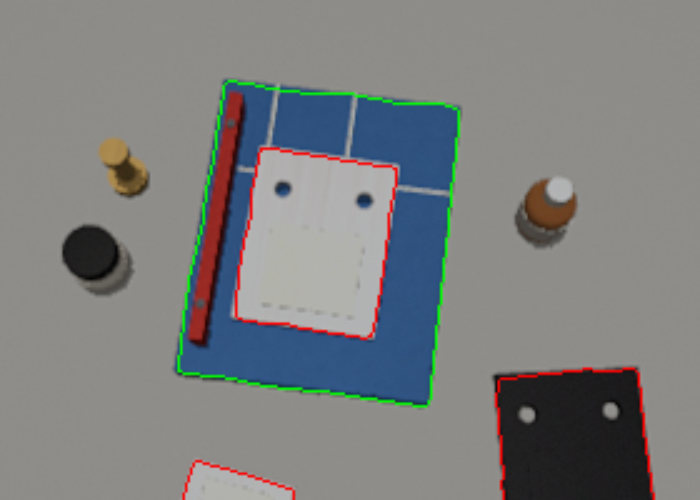

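```bash
cat >> h.py <<'E'
def box(x0,x1,y0,y1,z0,z1): return np.array([[x,y,z] for x in(x0,x1) for y in(y0,y1) for z in(z0,z1)],float)
SB=box(-.135,.135,-.130,.085,0,.015); PB=box(-.075,.075,-.06,.06,0,.009)
def contour(m):
    c,_=cv2.findContours(m.astype(np.uint8),cv2.RETR_EXTERNAL,cv2.CHAIN_APPROX_NONE)
    return max(c,key=cv2.contourArea).reshape(-1,2).astype(np.float32)
def sil(p,X,c):
    h=cv2.convexHull(proj(p,X).astype(np.float32))
    return np.array([cv2.pointPolygonTest(h,(float(a),float(b)),True) for a,b in c])-0.35
def fit_sil(views,model,x0):
    f=lambda x:np.concatenate([sil(p,model(x),c) for p,c in views])
    return least_squares(f,x0,loss="soft_l1",f_scale=.7,diff_step=1e-4,x_scale=[.01,.01,.05])
def plate_w(S,u,X,tilt):
    # u: plate x,y,yaw in stand frame (origin xy), near edge on slab
    X=np.array(X,float)-[-.075,0,0]
    R=Rz(u[2])@cv2.Rodrigues(np.array([0,-tilt,0.]))[0]
    o=Rz(u[2])@[-.075*np.cos(tilt),0,0]+[u[0],u[1],.015]
    return stand2w(S,X@R.T+o)
E
cat > fit.py <<'E'
import sys
from station import ctrl
from h import *
def main(tilt=.087,S=None,names=("scene","top"),u0=(-.01,-.015,0)):
    P={n:ctrl.get_image(n) for n in names}
    def pick(n,k,x):
        best=None
        for r in ctrl.trace(P[n],k):
            cc=contour(r["mask"]); d=np.linalg.norm(cc.mean(0)-x)
            if best is None or d<best[0]: best=(d,cc)
        print(n,k,"centre off px",best[0] if best else None); return best and best[1]
    if S is None:
        v=[(P[n],pick(n,"stand",np.array([259,247.]) if n=="scene" else np.array([247,158.]))) for n in P]
        out=[]
        for vv in (v,v[:1],v[1:]):
            r=fit_sil(vv,lambda x:stand2w(x,SB),[.58,.0,.0]); print("S",r.x.round(4),"rms",np.sqrt(np.mean(r.fun**2)).round(2)); out.append(r.x)
        S=out[0]
    v=[]
    for n in P:
        c=pick(n,"plate",proj(P[n],plate_w(S,u0,[[0,0,0]],tilt))[0])
        if c is not None: v.append((P[n],c))
    for vv in [v]+[[a] for a in v]:
        r=fit_sil(vv,lambda x:plate_w(S,x,PB,tilt),list(u0)); 
        if vv is v: u=r.x
        print("plate in stand",r.x.round(4),"rms",np.sqrt(np.mean(r.fun**2)).round(2))
    H=[[.04,.035,.009],[.04,-.035,.009]]
    for p in P.values(): print("proj holes top",proj(p,plate_w(S,u,H,tilt)).round(1).tolist())
    h=plate_w(S,u,[[.04,.035,0],[.04,-.035,0]],tilt); pins=stand2w(S,[[.05,.035,.027],[.05,-.035,.027]])
    e=((pins-h)@Rz(S[2]))[:,:2]; print("pin-hole in stand xy mm",(e*1e3).round(1).tolist())
    return P,S,u
E
python3 - <<'E'
from fit import *
P,S,u=main()
print("S",S.tolist(),"u",u.tolist())
for n,p in P.items():
    print(n,"fence",proj(p,stand2w(S,[[0,.0605,.04]])).round(1),"pins",proj(p,stand2w(S,[[.05,.035,.027],[.05,-.035,.027]])).round(1).tolist())
    f=p["frame"].copy()
    for X in(stand2w(S,SB),plate_w(S,u,PB,.087)):
        cv2.polylines(f,[cv2.convexHull((proj(p,X)*16).astype(np.int32))],True,(0,255,255),1,shift=4)
    for s in(.035,-.035): cv2.polylines(f,[(proj(p,stand2w(S,[[.05,s,.015],[.135,s,.015]]))*16).astype(np.int32)],False,(0,0,255),1,shift=4)
    cv2.imwrite(f"pics/{n}2.png",cv2.resize(f[150:340,160:360] if n=="scene" else f[60:260,160:360],None,fx=2.9,fy=2.9,interpolation=cv2.INTER_NEAREST))
E
```

```text
scene stand centre off px 5.09711251814286
top stand centre off px 1.4111627688577653
S [0.5939 0.0709 0.0178] rms 0.75
S [0.594  0.0721 0.0143] rms 0.64
S [0.5939 0.0693 0.0164] rms 0.45
scene plate centre off px 1.9275657640928192
top plate centre off px 2.6393970508305635
plate in stand [-0.0105 -0.0198 -0.0199] rms 0.75
plate in stand [-0.011  -0.0187 -0.0004] rms 0.62
plate in stand [-0.0098 -0.0215 -0.0245] rms 0.52
proj holes top [[278.5, 253.7], [241.4, 241.3]]
proj holes top [[232.4, 135.7], [265.0, 140.2]]
pin-hole in stand xy mm [[20.0, 20.6], [21.4, 20.6]]
S [0.5939092525574329, 0.07085592310417847, 0.017838048971213927] u [-0.010546581258146306, -0.019837495527537437, -0.019917739460391645]
scene fence [[308.6 245.6]] pins [[286.1, 269.3], [248.1, 257.3]]
top fence [[208.4 145. ]] pins [[224.5, 126.6], [256.7, 130.5]]
```

View pics/scene2.png

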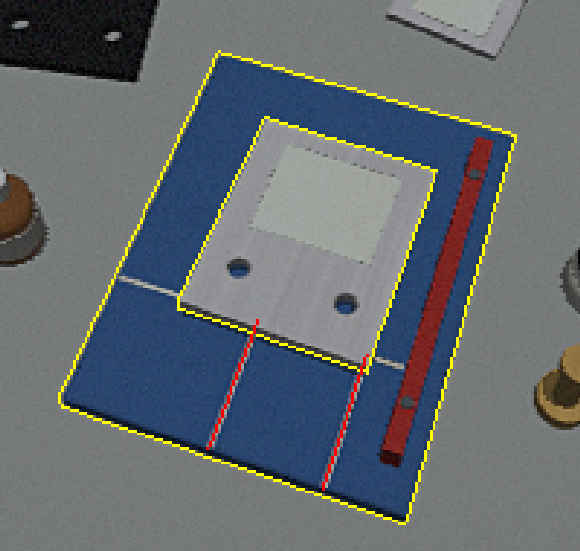

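View pics/top2.png

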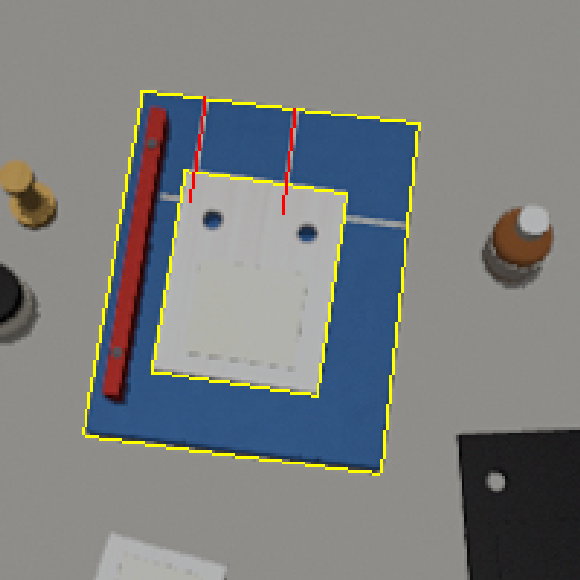

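{"op": "carry_out", "data": {
  "series": [
    [0.54,0.87,0,0,0,-0.35,0],
    [0.54,0.87,0,0,0,-0.35,0],
    [0.54,0.87,0,0,0,-0.35,0],
    [0.54,0.87,0,0,0,-0.35,0],
    [0.54,0.87,0,0,0,-0.35,0],
    [0.54,0.87,0,0,0,-0.35,0],
    [0.54,0.87,0,0,0,-0.35,0],
    [0.54,0.87,0,0,0,-0.35,0],
    [0.54,0.87,0,0,0,-0.35,0],
    [0.54,0.87,0,0,0,-0.35,0],
    [0.54,0.87,0,0,0,-0.35,0],
    [0.54,0.87,0,0,0,-0.35,0]
  ]
}}

```text
t: 2.9
tool_pos: [0.4263, -0.3047, 0.2315]
tool_rot: [3.141, 0.022, 0.0]
contact_force: [-0.0, -0.2, 0.6]
opening: 0.0003
```

```bash
python3 - <<'E'
from station import ctrl
from h import *
o=ctrl.get_obs();print(o["tool_pos"],o["tool_rot"],o["t"])
S=[.5939,.0709,.0178]
ps=[dict(np.load(n+".npz",allow_pickle=True)) for n in("scene","top")]
px=dict(vial=[(163.7,232.6),(333.9,146.9)],jar=[(366.2,248.7),(161.4,165.9)],post=[(352.9,288.9),(173,135.9)])
for k,v in px.items():
    r=least_squares(lambda x:np.concatenate([proj(p,[[x[0],x[1],0]])[0]-q for p,q in zip(ps,v)]),[.6,0]);print(k,r.x.round(4),r.fun.round(1))
E
```

```text
[ 0.42629524 -0.30465066  0.23146455] [3.14125616e+00 2.24106227e-02 4.76989149e-04] 2.9
vial [ 0.6412 -0.1362] [0.1 0.3 0.2 0.2]
jar [0.5432 0.2322] [-0.3  0.3 -0.3  0.3]
post [0.6227 0.2246] [-0.5 -2.5 -1.2 -3.2]
```

{"op": "carry_out", "data": {
  "series": [
    [0.53,0.87,0,0,0,0,0],
    [0.53,0.87,0,0,0,0,0],
    [0.53,0.87,0,0,0,0,0],
    [0.53,0.87,0,0,0,0,0],
    [0.53,0.87,0,0,0,0,0],
    [0.53,0.87,0,0,0,0,0],
    [0.53,0.87,-0.7,0,0,0,0],
    [0.53,0.87,-0.7,0,0,0,0],
    [0.53,0.87,-0.7,0,0,0,0],
    [0.53,0.87,-0.7,0,0,0,0],
    [0.53,0.87,-0.7,0,0,0,0],
    [0.53,0.87,-0.7,0,0,0,0]
  ]
}}

```text
t: 4.1
tool_pos: [0.5854, -0.0436, 0.1258]
tool_rot: [3.141, 0.025, 0.001]
contact_force: [0.5, 0.6, 0.3]
opening: 0.0002
```

{"op": "carry_out", "data": {
  "series": [
    [0,0,-0.9,0,0,0,0],
    [0,0,-0.9,0,0,0,0],
    [0,0,-0.9,0,0,0,0],
    [0,0,-0.9,0,0,0,0],
    [0,0,-0.6,0,0,0,0],
    [0,0,0,0,0,0,0]
  ]
}}

```text
t: 4.7
tool_pos: [0.5828, -0.0442, 0.0187]
tool_rot: [-3.14, -0.025, 0.008]
contact_force: [-0.9, 0.0, -0.7]
opening: 0.0002
```

```bash
python3 - <<'E'
from station import ctrl
import cv2
print(ctrl.get_obs()["tool_pos"],ctrl.get_obs()["contact_force"])
p=ctrl.get_image("scene");cv2.imwrite("pics/s3.png",cv2.resize(p["frame"][120:340,120:380],None,fx=2.7,fy=2.7))
E
```

```text
[ 0.58280073 -0.04415631  0.01866009] [-0.85532536  0.00941331 -0.65760246]
```

View pics/s3.png

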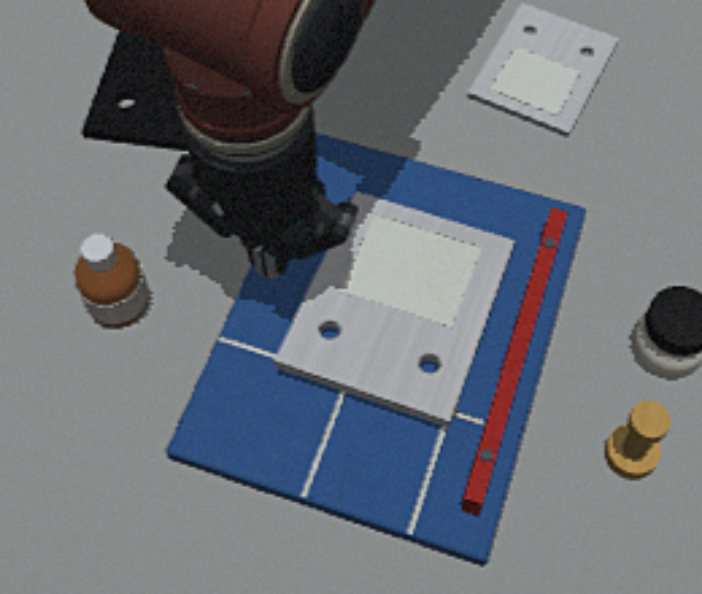

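{"op": "carry_out", "data": {
  "series": [
    [0,0.25,0,0,0,0,0],
    [0,0.25,0,0,0,0,0],
    [0,0.2,0,0,0,0,0],
    [0,0.2,0,0,0,0,0],
    [0,0.2,0,0,0,0,0],
    [0,0.2,0,0,0,0,0]
  ]
}}

```text
t: 5.35
tool_pos: [0.5852, -0.0119, 0.0219]
tool_rot: [3.141, 0.025, 0.001]
contact_force: [-0.3, -2.5, 2.3]
opening: 0.0001
```

```bash
python3 - <<'E'
from fit import *
print(ctrl.get_obs()["tool_pos"],ctrl.get_obs()["contact_force"])
P,S,u=main(S=[.5939,.0709,.0178],names=("top",))
cv2.imwrite("pics/t4.png",cv2.resize(P["top"]["frame"][60:260,140:400],None,fx=2.7,fy=2.7))
E
```

```text
[ 0.58523252 -0.01185505  0.02185196] [-0.34188176 -2.51603197  2.32864358]
top plate centre off px 38.35351425442568
plate in stand [ 0.009   0.018  -0.0061] rms 10.79
plate in stand [ 0.009   0.018  -0.0061] rms 10.79
proj holes top [[215.8, 125.2], [248.3, 129.3]]
pin-hole in stand xy mm [[1.0, -17.7], [1.4, -17.7]]
```

View pics/t4.png

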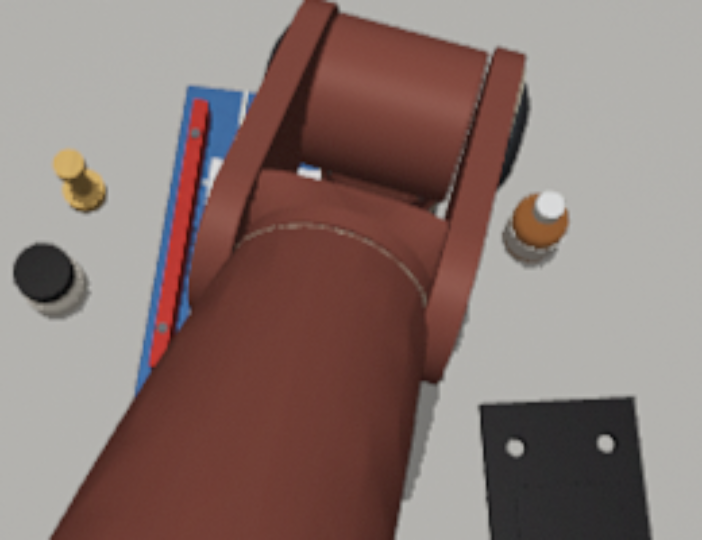

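```bash
python3 - <<'E'
from fit import *
P,S,u=main(S=[.5939,.0709,.0178],names=("scene",))
cv2.imwrite("pics/s4.png",cv2.resize(P["scene"]["frame"][120:340,120:380],None,fx=2.7,fy=2.7))
E
```

```text
scene plate centre off px 4.911332151383013
plate in stand [-0.0116 -0.0068  0.0011] rms 4.16
plate in stand [-0.0116 -0.0068  0.0011] rms 4.16
proj holes top [[286.4, 255.2], [248.8, 243.5]]
pin-hole in stand xy mm [[21.8, 6.7], [21.7, 6.7]]
```

View pics/s4.png

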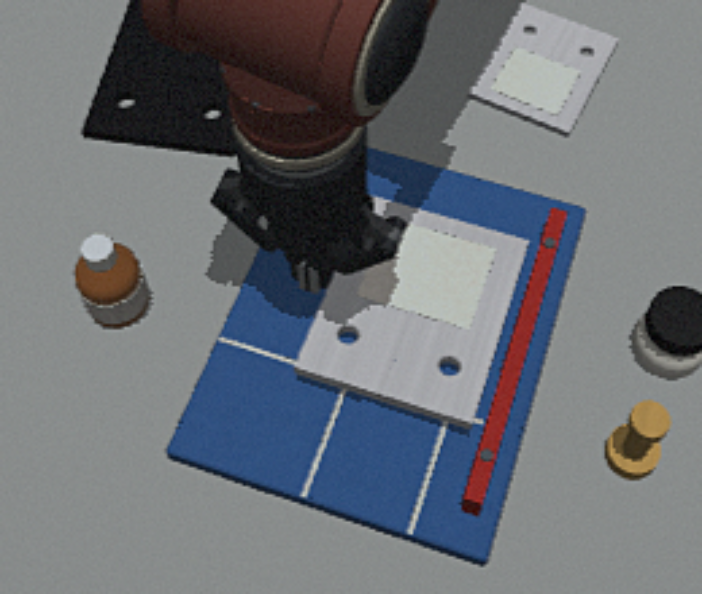

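{"op": "carry_out", "data": {
  "series": [
    [0,0.1,0,0,0,0,0],
    [0,0.1,0,0,0,0,0],
    [0,0.1,0,0,0,0,0],
    [0,0.1,0,0,0,0,0],
    [0,0,0,0,0,0,0]
  ]
}}

```text
t: 6.05
tool_pos: [0.5846, -0.0023, 0.0213]
tool_rot: [3.141, 0.025, -0.001]
contact_force: [-1.0, -3.0, 0.0]
opening: 0.0
```

```bash
python3 - <<'E'
from fit import *
P,S,u=main(S=[.5939,.0709,.0178],names=("scene",))
cv2.imwrite("pics/s5.png",cv2.resize(P["scene"]["frame"][120:340,120:380],None,fx=2.7,fy=2.7))
E
```

```text
scene plate centre off px 9.086260982105332
plate in stand [-0.012   0.0011  0.0033] rms 4.48
plate in stand [-0.012   0.0011  0.0033] rms 4.48
proj holes top [[290.9, 256.3], [253.1, 244.6]]
pin-hole in stand xy mm [[22.3, -1.3], [22.0, -1.3]]
```

View pics/s5.png

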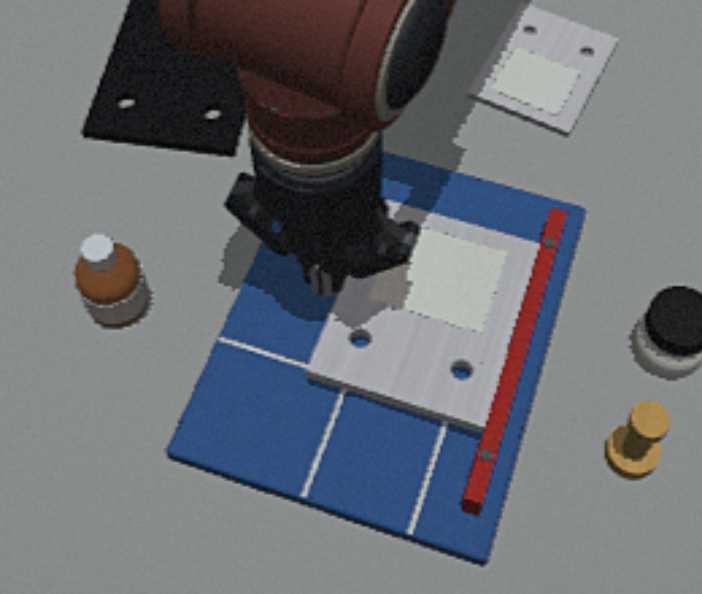

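{"op": "carry_out", "data": {
  "series": [
    [0,0.05,0,0,0,0,0],
    [0,0.05,0,0,0,0,0],
    [0,0,0,0,0,0,0]
  ]
}}

```text
t: 6.45
tool_pos: [0.5846, -0.0019, 0.0213]
tool_rot: [3.137, 0.026, -0.001]
contact_force: [-1.6, -10.8, 0.9]
opening: -0.0001
```

{"op": "carry_out", "data": {
  "series": [
    [0,0.08,0,0,0,0,0],
    [0,0,0,0,0,0,0]
  ]
}}

```text
t: 6.65
tool_pos: [0.5846, -0.0016, 0.0213]
tool_rot: [3.133, 0.026, -0.001]
contact_force: [-2.3, -15.6, 0.0]
opening: 0.0002
```

```bash
python3 - <<'E'
from station import ctrl
import cv2
p=ctrl.get_image("scene")
f=p["frame"]
cv2.imwrite("pics/s6.png",cv2.resize(f[185:325,220:350],None,fx=4.2,fy=4.2,interpolation=cv2.INTER_CUBIC))
for k in("hole_left","hole_right"):
    print(k,[(round(a["position"][0]*512,1),round(a["position"][1]*384,1),round(a["p"],2)) for a in ctrl.mark_of(p,k)])
E
```

```text
hole_left [(290.7, 259.0, 0.89), (316.0, 132.3, 0.87), (198.4, 164.9, 0.68)]
hole_right [(166.2, 157.1, 0.94), (334.8, 140.4, 0.84), (252.4, 246.2, 0.83)]
```

View pics/s6.png

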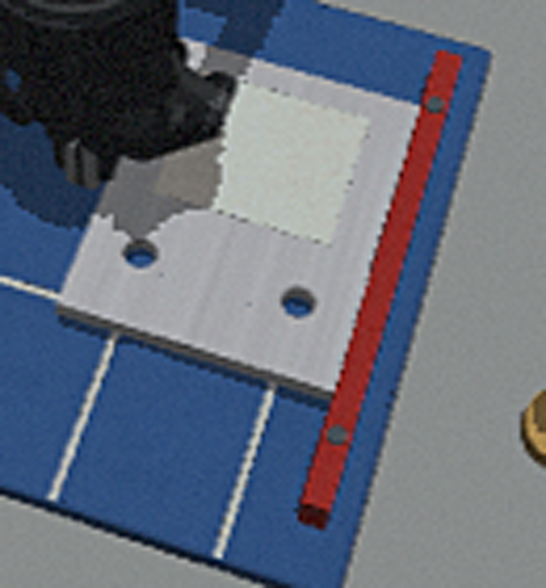

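{"op": "carry_out", "data": {
  "series": [
    [0,-0.6,0,0,0,0,0],
    [0,-0.6,0,0,0,0,0],
    [0,0,0.8,0,0,0,0],
    [0,0,0.8,0,0,0,0],
    [-0.6,0.3,0.8,0,0,0,0],
    [-0.6,0.6,0.4,0,0,0,0],
    [-0.8,0.6,0,0,0,0,0],
    [-0.8,0.6,0,0,0,0,0],
    [-0.8,0.6,0,0,0,0,0],
    [-0.8,0.6,0,0,0,0,0],
    [0,0.6,0,0,0,0,0],
    [0,0,0,0,0,0,0]
  ]
}}

```text
t: 8.0
tool_pos: [0.4745, 0.071, 0.0914]
tool_rot: [-3.14, -0.028, -0.001]
contact_force: [-0.2, 0.2, 0.2]
opening: -0.0002
```

```bash
python3 - <<'E'
from fit import *
print(ctrl.get_obs()["tool_pos"])
P,S,u=main(S=[.5939,.0709,.0178],names=("scene",),u0=(-.01,0,0))
for k in("plate",): print([(r["p"],r["rect"]) for r in ctrl.trace(P["scene"],k)])
cv2.imwrite("pics/s7.png",cv2.resize(P["scene"]["frame"][120:340,120:380],None,fx=2.7,fy=2.7))
E
```

```text
[0.47454    0.07096805 0.09143439]
scene plate centre off px 1.2210967953425278
plate in stand [-0.0125  0.0011  0.    ] rms 0.5
plate in stand [-0.0125  0.0011  0.    ] rms 0.5
proj holes top [[290.9, 256.1], [253.1, 244.3]]
pin-hole in stand xy mm [[22.7, -1.1], [22.7, -1.1]]
[(0.87, [0.4566, 0.5135, 0.1646, 0.2174]), (0.83, [0.2896, 0.2948, 0.1445, 0.1646]), (0.62, [0.6209, 0.3328, 0.0578, 0.1026])]
```

View pics/s7.png

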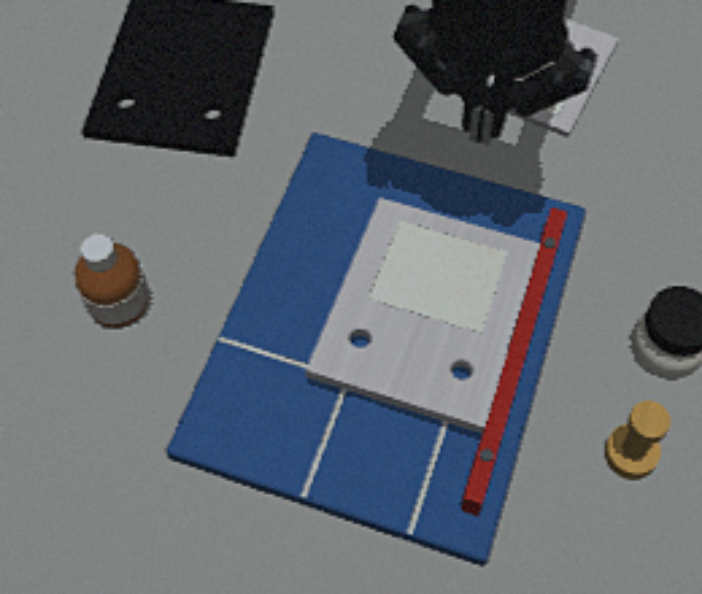

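{"op": "carry_out", "data": {
  "series": [
    [0,0,-0.9,0,0,0,0],
    [0,0,-0.9,0,0,0,0],
    [0,0,-0.6,0,0,0,0],
    [0,0,-0.3,0,0,0,0],
    [0,0,-0.15,0,0,0,0],
    [0,0,-0.05,0,0,0,0],
    [0,0,0,0,0,0,0],
    [0.25,0,0,0,0,0,0],
    [0.2,0,0,0,0,0,0],
    [0.2,0,0,0,0,0,0],
    [0,0,0,0,0,0,0]
  ]
}}

```text
t: 9.25
tool_pos: [0.4922, 0.0699, 0.0193]
tool_rot: [3.141, 0.025, 0.002]
contact_force: [0.1, 0.1, 0.0]
opening: 0.0
```

```bash
python3 - <<'E'
from station import ctrl
import cv2
p=ctrl.get_image("scene")
cv2.imwrite("pics/s8.png",cv2.resize(p["frame"][120:340,120:380],None,fx=2.7,fy=2.7))
E
```

```text
(no output)
```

View pics/s8.png

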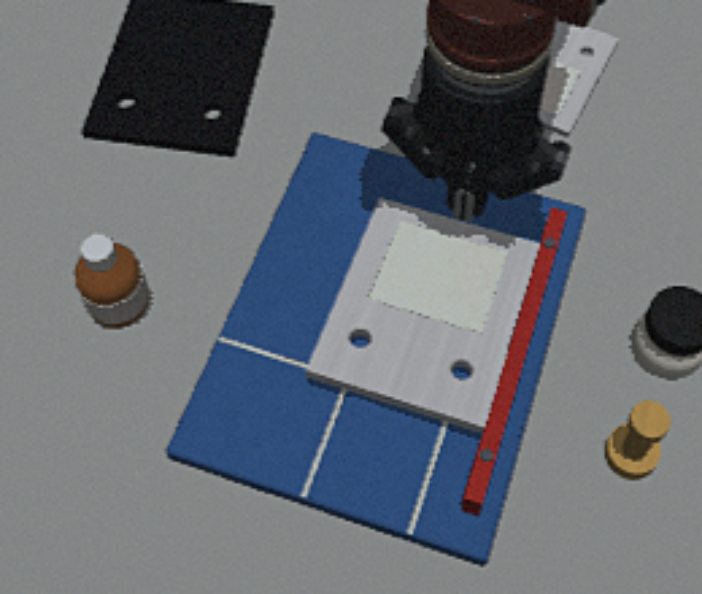

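{"op": "carry_out", "data": {
  "series": [
    [0.1,0,0,0,0,0,0],
    [0.1,0,0,0,0,0,0],
    [0.1,0,0,0,0,0,0],
    [0.1,0,0,0,0,0,0],
    [0.1,0,0,0,0,0,0],
    [0.1,0,0,0,0,0,0],
    [0,0,0,0,0,0,0]
  ]
}}

```text
t: 10.0
tool_pos: [0.5067, 0.0699, 0.019]
tool_rot: [-3.141, -0.025, -0.001]
contact_force: [-0.7, -1.1, 0.4]
opening: 0.0003
```

```bash
python3 - <<'E'
from fit import *
print(ctrl.get_obs()["tool_pos"])
P,S,u=main(S=[.5939,.0709,.0178],names=("scene",),u0=(0,0,0))
cv2.imwrite("pics/s9.png",cv2.resize(P["scene"]["frame"][120:340,120:380],None,fx=2.7,fy=2.7))
E
```

```text
[0.50670287 0.06991698 0.01896804]
scene plate centre off px 2.2254844016327118
plate in stand [-0.      0.0006  0.    ] rms 0.4
plate in stand [-0.      0.0006  0.    ] rms 0.4
proj holes top [[288.5, 262.3], [250.5, 250.3]]
pin-hole in stand xy mm [[10.2, -0.6], [10.2, -0.6]]
```

View pics/s9.png

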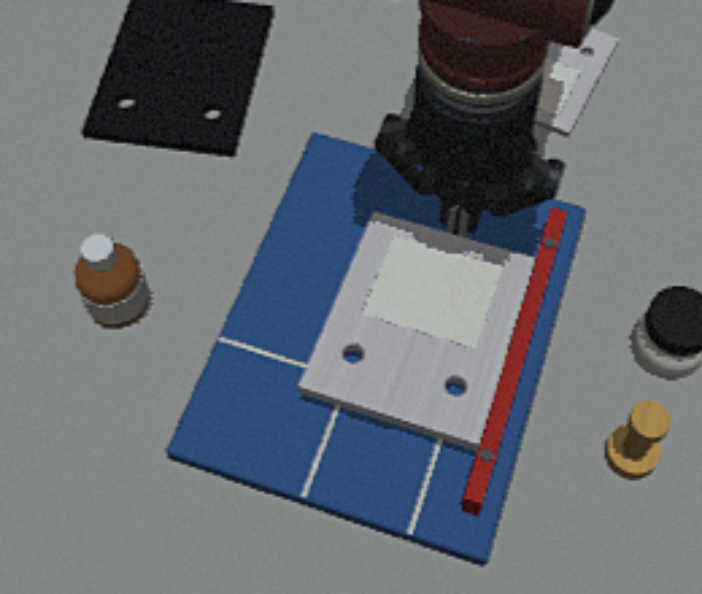

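{"op": "carry_out", "data": {
  "series": [
    [0.1,0,0,0,0,0,0],
    [0.08,0,0,0,0,0,0],
    [0.06,0,0,0,0,0,0],
    [0.04,0,0,0,0,0,0],
    [0.02,0,0,0,0,0,0],
    [0,0,0,0,0,0,0]
  ]
}}

```text
t: 10.7
tool_pos: [0.5137, 0.0699, 0.0189]
tool_rot: [-3.141, -0.025, -0.0]
contact_force: [-0.3, 0.1, 0.1]
opening: 0.0001
```

```bash
python3 - <<'E'
from fit import *
print(ctrl.get_obs()["tool_pos"])
P,S,u=main(S=[.5939,.0709,.0178],names=("scene",),u0=(0.005,0,0))
cv2.imwrite("pics/s10.png",cv2.resize(P["scene"]["frame"][120:340,120:380],None,fx=2.7,fy=2.7))
E
```

```text
[0.51372147 0.06993764 0.01885472]
scene plate centre off px 5.4124867152008145
plate in stand [0.0131 0.0015 0.0102] rms 0.89
plate in stand [0.0131 0.0015 0.0102] rms 0.89
proj holes top [[287.2, 269.1], [248.6, 257.2]]
pin-hole in stand xy mm [[-2.6, -1.9], [-3.3, -1.9]]
```

View pics/s10.png

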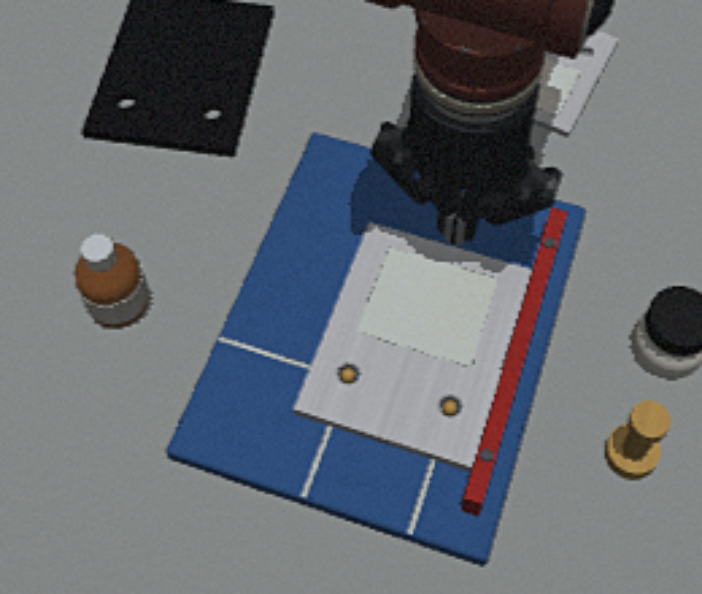

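{"op": "carry_out", "data": {
  "series": [
    [-0.4,0,0,0,0,0,0],
    [-0.6,0,0,0,0,0,0],
    [-0.2,0,0.8,0,0,0,0],
    [0,0,0.9,0,0,0,0],
    [0,0,0.9,0,0,0,0],
    [0,0,0.9,0,0,0,0],
    [0,-0.8,0.9,0,0,0,0],
    [0,-1,0,0,0,0,0],
    [0,-1,0,0,0,0,0],
    [0,-1,0,0,0,0,0],
    [0,-1,0,0,0,0,0],
    [0,-1,0,0,0,0,0]
  ]
}}

```text
t: 12.0
tool_pos: [0.4827, -0.0758, 0.1285]
tool_rot: [-3.141, -0.025, 0.001]
contact_force: [-0.6, -0.4, -0.7]
opening: 0.0001
```

{"op": "carry_out", "data": {
  "series": [
    [0,-1,0,0,0,0,0],
    [0,-1,0,0,0,0,0],
    [0,-1,0,0,0,0,0],
    [0,-1,0,0,0,0,0],
    [0,-1,0,0,0,0,0],
    [0,-0.5,0,0,0,0,0],
    [0,0,0,0,0,0,0],
    [0,0,0,0,0,0,0]
  ]
}}

```text
t: 12.8
tool_pos: [0.4832, -0.2118, 0.1285]
tool_rot: [-3.141, -0.025, 0.001]
contact_force: [0.5, 0.6, -0.5]
opening: -0.0
```

```bash
python3 - <<'E'
from fit import *
print(ctrl.get_obs()["tool_pos"],ctrl.get_obs()["contact_force"])
for tl in(0.,.03): 
    print("tilt",tl);P,S,u=main(tilt=tl,S=[.5939,.0709,.0178],u0=(0.01,0,0))
for n,p in P.items():
    for k in("vial","jar","post"): print(n,k,[(round(a["position"][0]*512,1),round(a["position"][1]*384,1),round(a["p"],2)) for a in ctrl.mark_of(p,k)])
f=np.hstack([cv2.resize(P["scene"]["frame"][190:310,220:330],(396,432)),cv2.resize(P["top"]["frame"][80:200,195:305],(396,432))])
cv2.imwrite("pics/f.png",f)
E
```

```text
[ 0.48324381 -0.21182897  0.12854976] [ 0.4857443   0.58233353 -0.51341603]
tilt 0.0
scene plate centre off px 1.6083042186332803
top plate centre off px 1.0575941603425874
plate in stand [ 0.0093 -0.0002 -0.0009] rms 0.7
plate in stand [ 0.01 -0.    0.  ] rms 0.74
plate in stand [ 0.0092 -0.0013 -0.0008] rms 0.48
proj holes top [[286.0, 269.6], [248.2, 257.6]]
proj holes top [[224.6, 127.5], [256.7, 131.4]]
pin-hole in stand xy mm [[0.7, 0.3], [0.7, 0.3]]
tilt 0.03
scene plate centre off px 2.049477595950862
top plate centre off px 0.9842391410580597
plate in stand [ 0.0099 -0.     -0.0022] rms 0.85
plate in stand [0.0101 0.0006 0.0013] rms 0.61
plate in stand [ 0.0089 -0.0021  0.0032] rms 0.62
proj holes top [[286.1, 269.1], [248.2, 256.9]]
proj holes top [[224.5, 126.7], [256.7, 130.7]]
pin-hole in stand xy mm [[0.1, 0.1], [0.2, 0.1]]
scene vial [(165.5, 235.9, 0.66)]
scene jar [(365.5, 248.1, 0.65)]
scene post [(288.9, 269.2, 0.54)]
top vial [(330.2, 147.1, 0.66)]
top jar [(160.0, 167.3, 0.72)]
top post [(171.0, 134.1, 0.78), (206.6, 147.7, 0.4)]
```

View pics/f.png

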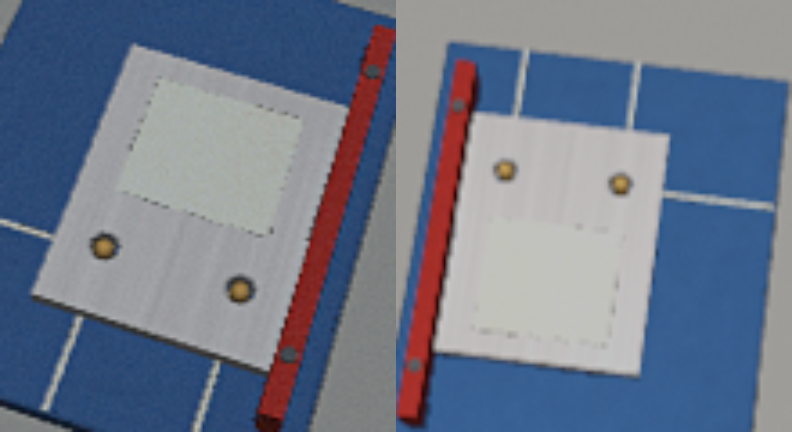

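Both pins now show through the two holes, the plate is flush with the fence, and the bystanders look unmoved. I'm handing the job in.

```bash
python3 -c "
from station import ctrl
print(ctrl.finish_job())"
```

```text
the job is handed in; nothing more can be done
None
```

The plate is seated on both pins and the job is handed in. I pushed it sideways with the closed fingertips until it lay flush against the fence (about 16 N). I then pushed its near edge along the stand until both holes dropped over the pins, and moved the arm clear. It was never gripped or lifted, and the clock read about 13 s at the end.

- **Fit:** brass shows in both holes in the scene and top views. The fit to the plate's outline puts each hole within about 1 mm of its pin.
- **Flatness:** the outline can't settle this. Combining both views, a flat plate fits better than one tilted 0.03 rad (rms error 0.70 against 0.85 px). The scene view alone prefers the tilt (0.61 against 0.74 px). I take it as flat because the pins stand through both holes.
- **Bystanders:** I never went near the vial, jar or post. The vial and jar marks moved by at most 4 px, which I put down to detector noise. The post's mark moved 3 px in the top view. In the scene view the network mistook a plate pin for the post, so it gave no post position. The scene pictures up to the drop show the post standing where it was.

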